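# Drop one seed ball into the cup with the trigger dispenser

## Robot

A 6-joint arm with a two-finger parallel gripper is mounted at the origin on the work surface. World frame = base frame: x ahead of the robot, y to its left, z up, the work surface at z = 0. Lengths are in m, angles in rad, forces in N, time in s.
With the tool pointing down it reaches from about 0.225 to 0.875 m from the base axis. Payload 3.4 kg.
Tool frame: the origin (TCP) lies on the front face of the gripper's body, between the roots of the fingers; the fingertips stand 73 mm ahead of it and the grasp point (between the pads) lies 54 mm ahead of it (manip.tip_reach is the distance from the TCP to the fingertips, in m); z points along the fingers, y is the line along which they close (so a half turn about z gives the same grasp; the last joint's range is limited). The gripper opens to 85 mm and grips with 20 to 120 N. Pads are 22 mm wide; open, the fingers measure 114 mm over their backs; the gripper's body (76 mm by 85 mm) begins 54 mm behind the grasp point. The pads swing forward as they close: fully open they stand 13 mm farther back than shut.
Start: joints at [1.069, 0.276, 1.505, -0, 1.361, -0.121], TCP at [0.214, 0.534, 0.304] pointing down, gripper open.
Joint ranges: [-2.89, 2.89], [-0.75, 2.08], [0.22, 2.7], [-1.18, 4.32], [0.11, 2.71], [-2.7, 2.7]. Speed limits (rad/s): [2.57, 2.57, 3.14, 3.14, 3.14, 3.14].

## Interface

Orientations are given as a rotation vector (axis times angle).
In Python, from workcell import manip, vision, order gives the robot as it stands. The module is installed in compiled form; this text tells all that it offers.
- The arm moves only by the tool drive_tool, never from a script. Its argument "series" is a list of rows, each a list of 4 numbers: the shift along the tool's x, y, z as a fraction of full scale, then the turn about the tool's z as a fraction of full scale. A call has exactly 5 rows; each row shifts and turns the commanded pose from where the row before left it, along the tool's axes as they then stand; what a row does not reach is not made up. Full scale, the value 1, is 0.25 m for a shift and 0.5 rad for a turn. A row lasts 1/10 s, in which the tool goes at most 50 mm and 8.59 degrees, less where a joint would pass 70% of its speed; a pose out of reach is approached as far as the arm can. A call with a number of a shift or a turn outside -1 to 1 is refused whole. A call with a gripper value outside its range is refused whole. "gripper" is the closure, from -1 (fully open) to 1 (shut), set as the call begins (left out, the last holds). The fingers move at their own pace and stop on an object; the grip force is fixed at half the most. Time passes only in rows, so rows that do not move let the fingers close, or fill a call up. It gives the time, the measured TCP pose, the force, the opening and the grip force at its end, in the units of the state.
- manip.get_state(): the state, without advancing time (a new reading comes with each control period).
- vision.capture(name): name is "scene" or "top" or "wrist"; returns (picture, depth): 400x640x3 uint8, red, green, blue; 400x640 float32, m along the optical axis (not along the pixel's ray), 0 where there is no reading.
- vision.camera_info(name): a dict with "fx", "fy", "cx", "cy" (pixels), "R" (3x3) and "t" (3): a world point X has camera coordinates R X + t. Camera axes: x right, y down, z forward; pixel columns grow to the right and rows downward; lengths in m; the calibration is good to about 2 mm. A picture is of the moment at which its call begins: read the wrist's pose just before it. camera_info takes no time and is no camera call; for the wrist camera it gives the pose at the moment of the call.
- order.sign_off(): hands the job in; it is judged then, once.
The state is a dict: "clock": time; "joint_pos": joint angles; "dq": joint speeds; "tau": joint torques, N m; "tool_pos": TCP position; "orientation": TCP orientation; "wrist_force": force on the tool from outside, world axes, zero at the start; "moment": the same for the moment, N m; "grip_width": finger opening in m; "grasp_force": force on a finger pad.
Only numpy, scipy, OpenCV 4.12 (cv2) and the standard library are available. Lean on these libraries where they do the work, as an engineer would, in place of code of your own. Each camera call takes 0.05 s, during which the arm holds its last target. There are 200 camera calls.

## Task

Take the small steel cup by its handle and stand it upright on the narrow ledge straight under the dispenser's spout, lowering it until it rests there rather than dropping it, and let go. Then squeeze the dispenser's trigger fully home against its wooden grip, hold it a moment and let it spring back, so that just one seed ball ends up in the cup; leave the other things on the bench where they are.

Things in the scene. Friction and masses are not known exactly. Their poses are not given: they have to be found in the camera images.
- dispenser: Fixed wooden seed-ball dispenser. Origin on the bench straight below the spout; x level, from spout to the dispenser's back, away from the robot (within 0.2 rad of world x), z up. A plywood board, y -177 to +38, slopes at 30 degrees down towards the robot, from 275 above the bench to 178 at the spout. Ball gutter and spout at y = 0, grip and trigger at about y = -100.
- spout (a point): Centre of the spout's open lower end, 155 above the bench; axes of the dispenser. The spout is an upright grey square tube, y -20 to +20, x -22 to +24, top 223 above the bench. Balls fall straight down from it.
- ledge_foot (a point): Point on the bench under the middle of the ledge, below the spout; axes of the dispenser. The ledge is a flat wooden strip, 40 deep (x), 96 wide (y), 10 thick, bracket behind it. Its top is 40 to 65 above the bench: adjusted differently each time and NOT measured by this point; feel for it or look.
- rail (a point): Middle of a level carrying rail, 14 thick, along y over the whole board: 95 above its surface, 75 up the slope from the grip. It blocks a gripper coming vertically down on the grip; one coming in square to the sloped board (tool tilted 30 degrees, pointing down and away from the robot) passes clear of it.
- grip: Fixed varnished grip block on the sloped board, 34 (x) by 18 (y); origin in its middle, 33 above the board; it ends 31 above the origin. x up the slope, y towards trigger and gutter, z square out of the board. The trigger blade faces its +y side: blade's outer face at y = 51 at rest, 29 when home. Nothing else on the board from y = -50 to +94.
- trigger_blade (a point): Centre of the trigger's smooth aluminium blade, 33 above the sloped board; blade 26 long, 10 thick, from 20 to 65 above the board. Axes turn with the trigger, equal to the grip's at rest. In the grip's frame at (-7, +43, 0) at rest and (0, +24, 0) fully home (10 mm gap to the grip left).
- trigger (a joint): Trigger lever, hinged square to the board 100 up the slope from the blade. 0 at rest; 0.2 rad fully home at a hard stop (blade moved 20 towards the grip). A spring resists, 4 N at the start to 12 N home at the blade, and returns it. The first ball passes at about 0.16 rad, just short of home; a second pin meanwhile holds the next one.
- cup: Steel measuring cup, 62 high, 50 across at the foot, 60 at the rim, about 110 g. Origin at the centre of its underside, z up. A straight level handle runs along its -x, from 28 to 116 from the axis, 12 wide, 16 high, middle 52 above the underside. Starts upright on the bench, handle roughly towards the robot.
- cup_handle (a point): Point in the handle to hold it by, 88 from the cup's axis, 52 above its underside; axes of the cup. With the cup's x along the dispenser's x, a gripper holding here from above stays clear of the spout.
- gate (a point): Point in the gutter between the first and second ball as they wait, about 210 above the bench.
- ball_a_center (a point): Centre of the first (lowest) waiting seed ball, smooth hard coating, 26 across: the one that drops.
- ball_b_center (a point): Centre of the second seed ball, 26 across; it stays in the gutter (moves down to the first place).
- ball_c_center (a point): Centre of the third seed ball, 26 across; it stays in the gutter.
- seed_tray: Bystander, leave alone: blue silicone seed tray with six cells, 200 x 130 x 45. Origin at the centre of its underside.
- garden_fork: Bystander, leave alone: steel hand fork with wooden handle, lying, 285 long, 28 high. Origin at the centre of its underside.
- torch: Bystander, leave alone: yellow plastic torch lying on its side, 145 long, 48 high. Origin at the centre of its underside.
- plant_tray: Bystander, leave alone: wooden plant tray with a spring clip, 160 x 110 x 70 high. Origin at the centre of its underside.
- big_jug: Bystander, leave alone: large stainless steel measuring jug, 100 across, 130 high. Origin at the centre of its underside.
- clay_pot: Bystander, leave alone: clay pot, 90 across, 80 high. Origin at the centre of its underside.
- tin: Bystander, leave alone: tin, 74 across, 90 high. Origin at the centre of its underside.
Not all that is in view belongs to the job. Leave any green or orange look-alike of the cup alone.

How it is judged:
On the way, in this order (a step that is already met when the one before it is completed fails the run):
1. the cup stands upright on the ledge under the spout and is let go (horizontal distance between cup and spout below 0.015 m and height (world z) of cup above 0.03 m and angle between cup's own z axis and vertical below 0.12 rad and linear speed of cup below 0.03 m/s and contact force between the fingers and cup below 0.05 N), for 0.3 s.
2. the trigger is squeezed fully home between the fingers, one of them on the grip (value of joint trigger above 0.16 rad and contact force between the fingers and grip above 1 N), for 0.2 s.
3. the trigger has sprung back and the first ball is in the cup (value of joint trigger below 0.03 rad and x of ball_a_center in the frame of cup between -0.028 and 0.028 m and y of ball_a_center in the frame of cup between -0.028 and 0.028 m and z of ball_a_center in the frame of cup between 0 and 0.045 m), for 0.2 s.
At the end, for the whole second after the job is handed in: The cup stands on the ledge, released and at rest, its axis within 15 mm of the spout's and within about 7 degrees of upright; the first seed ball lies in it; the other two balls are still in the gutter; the trigger is back at rest (below 0.03 rad) (all of step 1 and all of step 3 and distance between each of ball_b_center, ball_c_center and gate below 0.09 m and height (world z) of each of ball_b_center, ball_c_center above 0.19 m); the robot touches nothing.
It fails at once if the cup falls freely by more than about 5 mm (dropped or knocked off) (contact force between cup and anything else below 0.02 N and linear speed of cup above 0.32 m/s).
It fails at once if a second ball leaves the gutter (height (world z) of any of ball_b_center, ball_c_center below 0.165 m).
It fails at once if a bystander is moved by more than 30 mm (distance of any of seed_tray, garden_fork, torch, plant_tray, big_jug, clay_pot, tin from where it was at the start of the episode above 0.03 m).
It also fails if it takes over 54 s, if anything falls off the work surface, if the arm or the gripper's body presses on something with over 40 N, if the wrist force passes 120 N, or if a joint passes its speed limit or range.

## Working session

There is one attempt and no reset: what is moved stays moved. The work goes in short steps, Python scripts to look and compute and a tool call to move; the robot and the scene stay as the last step left them, time stands still between calls to the robot, and variables do not carry over. Pictures are saved under pics/ and viewed, at most 10 in all, crops included, and the job is handed in when it is done.

Besides the shell and the picture viewer there is one more tool, called after "Call:" as name(argument=value, ...) on one line, values as JSON. drive_tool: Moves the arm, as the interface text tells. Shift numbers are shares of 0.25 m and turn numbers shares of 0.5 rad, none past 1 either way. Its arguments: {"type":"object","properties":{"series":{"type":"array","items":{"type":"array","items":{"type":"number"}}},"gripper":{"type":"number"}},"required":["series"]}

```bash
mkdir -p pics
cat > h.py <<'E'
import numpy as np, cv2
from workcell import manip, vision, order
def cap(n,f):
    i=vision.camera_info(n); p,d=vision.capture(n); cv2.imwrite(f'pics/{f}.png',p[:,:,::-1]); np.savez(f'pics/{f}.npz',d=d,**i); return p,d,i
def load(f):
    return cv2.imread(f'pics/{f}.png'),np.load(f'pics/{f}.npz')
def world(i,u,v,z=None,depth=None):
    u=np.asarray(u,float);v=np.asarray(v,float)
    r=np.stack([(u-i['cx'])/i['fx'],(v-i['cy'])/i['fy'],np.ones_like(u)],-1)@i['R']
    c=-i['R'].T@i['t']
    s=depth if depth is not None else (z-c[2])/r[...,2]
    return c+r*np.asarray(s)[...,None]
def proj(i,X):
    p=i['R']@np.asarray(X,float)+i['t']; return p[0]/p[2]*i['fx']+i['cx'],p[1]/p[2]*i['fy']+i['cy']
E
python3 - <<'E'
from h import *
for n in ('scene','top'):
    p,d,i=cap(n,n+'0'); print(n,i['fx'],-i['R'].T@i['t'],i['R'].round(2).tolist(),(d>0).mean())
s=manip.get_state(); print(s['tool_pos'],s['orientation'],s['grip_width'],s['clock'],manip.tip_reach)
E
```

```text
scene 419.27762030020705 [1.44629333 0.33841924 0.85260988] [[-0.37, 0.93, -0.02], [0.51, 0.19, -0.84], [-0.78, -0.32, -0.54]] 0.99605078125
top 470.637421772941 [ 0.30527961 -0.05460538  1.88456112] [[-0.03, -1.0, -0.0], [-0.99, 0.03, -0.12], [0.12, 0.0, -0.99]] 0.996203125
[0.21355352 0.53350645 0.3030984 ] [-5.94456899e-01 -3.08429436e+00  2.48900984e-03] 0.0854486060089346 0.1 0.0726
```

View pics/scene0.png

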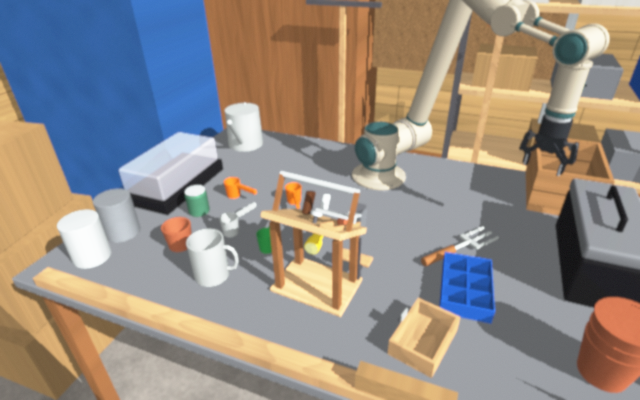

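View pics/top0.png

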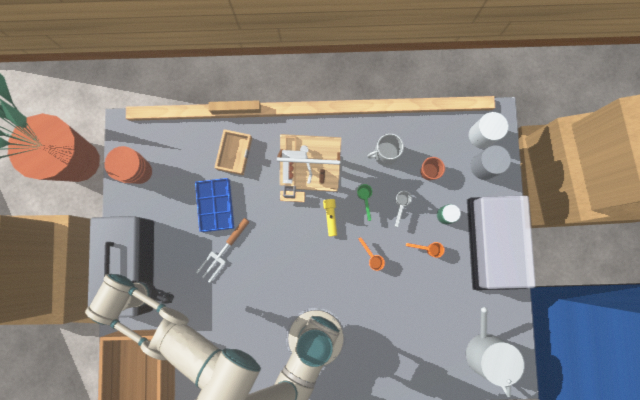

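Top picture: the steel cup is at about (403,199), with its handle running to (399,225). The look-alikes are a green cup (365,191) and two orange ones (377,263) and (435,250). The big steel jug is at (389,147), too large. Only (403,199) is small, grey and has a straight handle. The dispenser is at (310,165), with the spout near (290,190). An enlarged crop will confirm this.

Run:
```python
from h import *
p,i=load('top0')
cv2.imwrite('pics/topcrop.png',cv2.resize(p[120:245,265:425],None,fx=5,fy=4.8,interpolation=cv2.INTER_CUBIC))
```

```text
(no output)
```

View pics/topcrop.png

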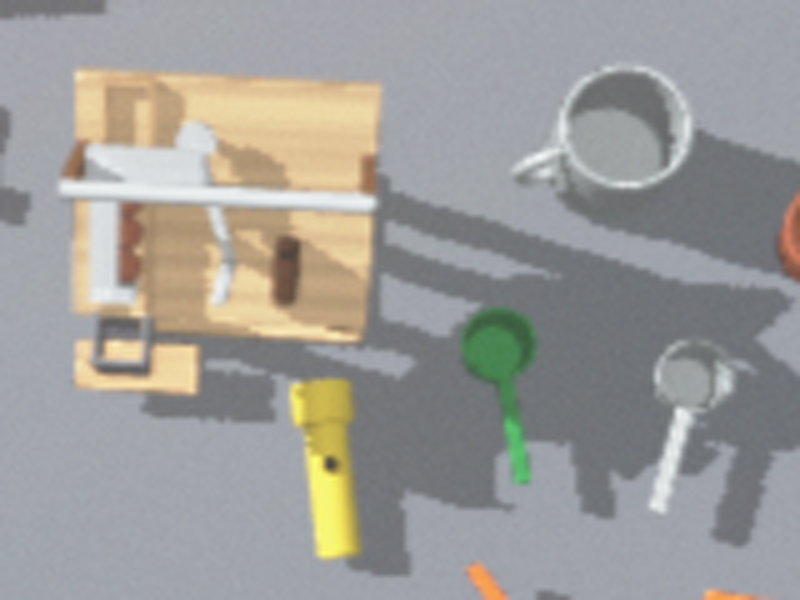

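The crop shows the steel cup at crop (690,375) with its handle to (658,508), the spout ring at (123,345), the grip block at (286,270), the blade at (222,290) and the rail from (62,188) to (376,203). The cup's identity is confirmed.

Run:
```python
from h import *
p,i=load('top0'); D=i['d']
def q(n,cx,cy,z):
    u,v=265+cx/5-.4,120+cy/4.8-.4
    r,c=int(round(v)),int(round(u)); dd=np.median(D[r-1:r+2,c-1:c+2])
    print(n,world(i,u,v,z).round(4),'depth',world(i,u,v,depth=dd).round(4))
q('cup rim',688,375,.062);q('handle end',658,508,.06);q('handle mid',672,450,.06)
q('spout',123,345,.223);q('rail L',68,188,.35);q('rail R',370,203,.35)
q('grip top',286,245,.28);q('grip low',287,300,.27);q('blade',219,297,.26)
q('ledge L',85,380,.05);q('ledge R',190,382,.05);q('ledge L2',78,350,.05);q('torch',330,460,.048)
```

```text
cup rim [ 0.5325 -0.3545  0.062 ] depth [ 0.54   -0.3644  0.002 ]
handle end [ 0.4251 -0.3266  0.06  ] depth [ 0.4252 -0.3268  0.0589]
handle mid [ 0.4718 -0.3396  0.06  ] depth [ 0.4722 -0.3402  0.056 ]
spout [0.5461 0.0735 0.223 ] depth [0.5713 0.0868 0.0493]
rail L [0.6384 0.0982 0.35  ] depth [0.6419 0.0998 0.3337]
rail R [ 0.6222 -0.102   0.35  ] depth [ 0.6261 -0.1026  0.3309]
grip top [ 0.6075 -0.0451  0.28  ] depth [ 0.6158 -0.0448  0.2358]
grip low [ 0.569  -0.0447  0.27  ] depth [ 0.5718 -0.0446  0.2529]
blade [0.5741 0.0028 0.26  ] depth [0.5754 0.0031 0.2526]
ledge L [0.543  0.1172 0.05  ] depth [0.5437 0.1177 0.0447]
ledge R [0.5391 0.0347 0.05  ] depth [0.5393 0.0348 0.0483]
ledge L2 [0.568  0.1223 0.05  ] depth [0.5691 0.1231 0.0421]
torch [ 0.4722 -0.0735  0.048 ] depth [ 0.4723 -0.0735  0.046 ]
```

Call:
drive_tool(series=[[-0.12,-0.16,0,0],[-0.12,-0.16,0,0],[-0.12,-0.16,0,0],[-0.12,-0.16,0,0],[-0.12,-0.16,0,0]], gripper=-1)

```text
clock: 0.6
tool_pos: [0.2785, 0.2905, 0.3036]
orientation: [0.593, 3.085, -0.001]
wrist_force: [1.8, -1.2, 0.0]
grip_width: 0.0856
grasp_force: 0.0
```

```bash
cat >> h.py <<'E'
from scipy.spatial.transform import Rotation as Ro
def plan(x,y,z,yaw):   # yaw = wanted world direction of tool y (mod pi); prints fractions
    s=manip.get_state(); R=Ro.from_rotvec(s['orientation']).as_matrix()
    d=R.T@(np.array([x,y,z])-s['tool_pos'])/.25
    a=np.arctan2(R[1,1],R[0,1]); t=-((yaw-a+np.pi/2)%np.pi-np.pi/2)
    print('shift frac',d.round(4),'turn frac',round(t/.5,4),'| pos',s['tool_pos'].round(4),'yaw',round(a,4),'tilt',np.degrees(np.arccos(-R[2,2])).round(2),'w',round(s['grip_width'],4),'g',round(s['grasp_force'],2),'F',s['wrist_force'].round(2),'j',s['joint_pos'].round(2),'t',s['clock'])
E
python3 - <<'E'
from h import *
plan(.35,-.05,.304,1.5)
i=vision.camera_info('wrist'); s=manip.get_state(); R=Ro.from_rotvec(s['orientation']).as_matrix()
print(R.T@(-i['R'].T@i['t']-s['tool_pos']), (i['R']@R).round(3).tolist(), i['fx'])
E
```

```text
shift frac [-7.7050e-01 -1.1589e+00 -1.1000e-03] turn frac -0.6177 | pos [0.2785 0.2905 0.3036] yaw 1.1912 tilt 0.03 w 0.0856 g 0.0 F [ 1.79 -1.18  0.04] j [ 0.63  0.01  1.83 -0.    1.3  -0.56] t 0.6
[ 8.38608035e-02  8.85131220e-05 -7.06921133e-02] [[-0.001, 1.0, -0.001], [-0.945, -0.001, -0.326], [-0.326, 0.001, 0.945]] 286.7650018709365
```

Call:
drive_tool(series=[[0,0,-0.19,-0.3],[0,0,-0.19,-0.3],[-0.095,-0.173,0,0],[-0.095,-0.173,0,0],[-0.095,-0.173,0,0]])

```text
clock: 1.1
tool_pos: [0.3392, 0.1561, 0.3992]
orientation: [0.123, 3.138, 0.001]
wrist_force: [0.6, 0.7, -1.0]
grip_width: 0.0855
grasp_force: 0.0
```

Call:
drive_tool(series=[[-0.095,-0.173,0,0],[-0.095,-0.173,0,0],[-0.095,-0.173,0,0],[0,0,0,0],[0,0,0,0]])

```text
clock: 1.6
tool_pos: [0.3998, 0.0212, 0.3983]
orientation: [-0.133, -3.137, -0.001]
wrist_force: [-0.3, 0.3, -0.5]
grip_width: 0.0856
grasp_force: 0.0
```

Run:
```python
from h import *
plan(.40,.02,.40,1.493)
cap('wrist','w1')
```

```text
shift frac [-0.0012 -0.0048 -0.0067] turn frac -0.0133 | pos [0.3998 0.0212 0.3983] yaw 1.4863 tilt 0.11 w 0.0856 g 0.0 F [-0.32  0.27 -0.49] j [-0.12 -0.04  1.65  0.    1.54 -1.61] t 1.6
```

View pics/w1.png

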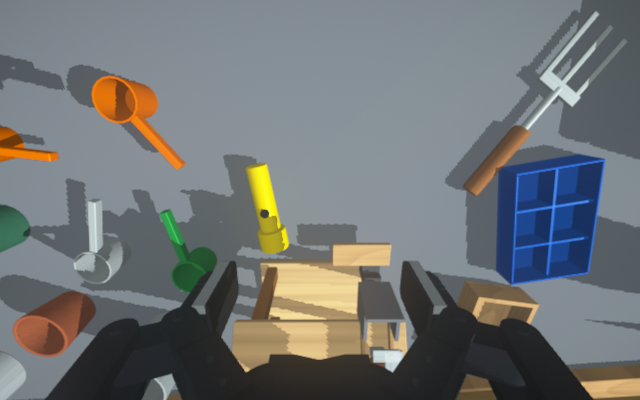

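The wrist view is inverted (image up points towards the robot). It shows the cup at (95,262) with its handle to (95,203), the spout at (378,300) and the ledge at (362,254). The gripper hides the grip and trigger, so I'll go back and up for a second view.

Call:
drive_tool(series=[[0.1,0,-0.14,0],[0.1,0,-0.14,0],[0.1,0,-0.14,0],[0.1,0,-0.14,0],[0,0,0,0]])

```text
clock: 2.15
tool_pos: [0.2973, 0.0321, 0.5438]
orientation: [0.12, 3.129, -0.001]
wrist_force: [-0.2, -0.6, -0.1]
grip_width: 0.085
grasp_force: 0.0
```

Run:
```python
from h import *
plan(.40,.02,.40,1.493)
cap('wrist','w2')
```

```text
shift frac [-0.4075 -0.0166  0.5794] turn frac 0.0019 | pos [0.2973 0.0321 0.5438] yaw 1.494 tilt 0.57 w 0.085 g 0.0 F [-0.21 -0.62 -0.06] j [-0.13 -0.21  1.44  0.    1.9  -1.62] t 2.15
```

View pics/w2.png

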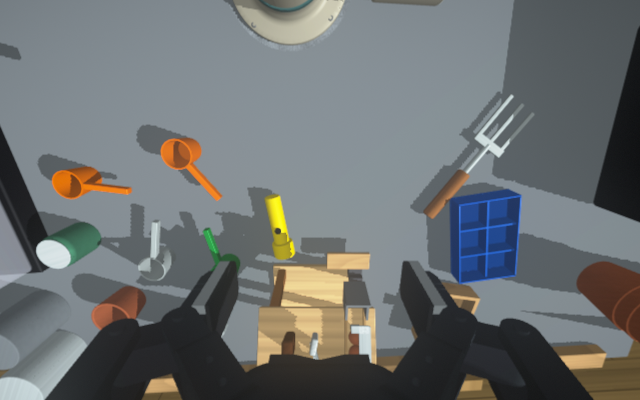

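This view shows the grip at (289,343), the blade at (314,340), the spout at (357,295), the ledge at (348,261) and the cup at (154,263). Next I'll turn these into positions.

Run:
```python
from h import *
V,U=np.mgrid[:400,:640]
for f in ('w1','w2','top0','scene0'):
    p,i=load(f); P=world(i,U,V,depth=i['d']); hsv=cv2.cvtColor(p,cv2.COLOR_BGR2HSV).astype(int); S=hsv[...,1];ok=i['d']>0
    def box(n,a,m):
        k=ok&m
        for j in range(3): k=k&(P[...,j]>a[j][0])&(P[...,j]<a[j][1])
        if k.sum()<4: print(f,n,k.sum());return
        q=P[k]; print(f,n,k.sum(),'mean',q.mean(0).round(4),'p2',np.percentile(q,2,0).round(4),'p98',np.percentile(q,98,0).round(4))
    box('ledge',[(.5,.6),(.0,.16),(.034,.072)],S>60)
    box('spoutTop',[(.5,.62),(.03,.12),(.21,.23)],S<50)
    box('spout',[(.5,.62),(.03,.12),(.14,.23)],S<50)
    box('gripTop',[(.53,.62),(-.07,-.02),(.24,.32)],S>30)
    box('bladeTop',[(.53,.60),(-.03,.04),(.235,.32)],S<40)
    box('rail',[(.58,.68),(-.2,.2),(.315,.36)],S<60)
    box('cup',[(.35,.60),(-.42,-.28),(.05,.08)],S<60)
    box('handle',[(.35,.495),(-.42,-.28),(.05,.08)],S<60)
    box('torch',[(.35,.6),(-.15,0),(.03,.06)],S>150)
```

```text
w1 ledge 1354 mean [0.5532 0.0768 0.049 ] p2 [0.5333 0.0318 0.0419] p98 [0.5747 0.1227 0.0511]
w1 spoutTop 1080 mean [0.5603 0.0795 0.22  ] p2 [0.532  0.0583 0.2106] p98 [0.5947 0.0976 0.2288]
w1 spout 2308 mean [0.5495 0.0784 0.2023] p2 [0.5318 0.0573 0.1587] p98 [0.5943 0.0984 0.2277]
w1 gripTop 0
w1 bladeTop 0
w1 rail 0
w1 cup 1259 mean [ 0.4977 -0.3473  0.0583] p2 [ 0.4242 -0.3864  0.0505] p98 [ 0.5601 -0.3209  0.0634]
w1 handle 566 mean [ 0.4568 -0.333   0.0584] p2 [ 0.4231 -0.3489  0.0505] p98 [ 0.4934 -0.3203  0.062 ]
w1 torch 1726 mean [ 0.4687 -0.0689  0.0402] p2 [ 0.3973 -0.087   0.0307] p98 [ 0.5348 -0.0471  0.0488]
w2 ledge 713 mean [0.5539 0.077  0.0494] p2 [0.534  0.032  0.0446] p98 [0.5751 0.123  0.0518]
w2 spoutTop 454 mean [0.5625 0.0801 0.2205] p2 [0.5322 0.0576 0.2108] p98 [0.5966 0.0976 0.2294]
w2 spout 924 mean [0.5498 0.0793 0.2031] p2 [0.5319 0.0578 0.1592] p98 [0.5964 0.0981 0.2291]
w2 gripTop 190 mean [ 0.5786 -0.0411  0.2565] p2 [ 0.5702 -0.0506  0.2411] p98 [ 0.5986 -0.0332  0.2641]
w2 bladeTop 122 mean [0.5792 0.0016 0.2566] p2 [ 0.5705 -0.0043  0.2378] p9
[... 1498 characters left out ...]
6 0.0904 0.1967] p2 [0.5344 0.0633 0.1495] p98 [0.6082 0.1064 0.2268]
scene0 gripTop 114 mean [ 0.6    -0.0385  0.2538] p2 [ 0.5748 -0.0479  0.2407] p98 [ 0.6144 -0.0318  0.268 ]
scene0 bladeTop 70 mean [0.5909 0.0035 0.2508] p2 [ 0.5773 -0.0056  0.2357] p98 [0.5996 0.0088 0.2632]
scene0 rail 446 mean [0.6406 0.0056 0.3291] p2 [ 0.6278 -0.0971  0.3213] p98 [0.6505 0.1041 0.3338]
scene0 cup 217 mean [ 0.5047 -0.3478  0.0572] p2 [ 0.4297 -0.3849  0.0505] p98 [ 0.5633 -0.3216  0.0636]
scene0 handle 80 mean [ 0.4605 -0.3324  0.0575] p2 [ 0.4272 -0.346   0.0511] p98 [ 0.4944 -0.3188  0.0627]
scene0 torch 112 mean [ 0.5157 -0.0622  0.0418] p2 [ 0.4877 -0.0827  0.0319] p98 [ 0.537  -0.0455  0.0493]
```

Run:
```python
from h import *
V,U=np.mgrid[:400,:640]
for f in ('w1','w2','top0'):
    p,i=load(f); P=world(i,U,V,depth=i['d']); S=cv2.cvtColor(p,cv2.COLOR_BGR2HSV)[...,1].astype(int);ok=i['d']>0
    def box(a,m):
        k=ok&m
        for j in range(3): k=k&(P[...,j]>a[j][0])&(P[...,j]<a[j][1])
        return P[k]
    def line(q): 
        vx,vy,x,y=cv2.fitLine(q[:,:2].astype(np.float32),cv2.DIST_HUBER,0,1e-4,1e-4).ravel(); return np.arctan2(vy,vx),x,y
    L=box([(.5,.6),(.0,.16),(.045,.056)],S>60)
    print(f,'ledge z',np.percentile(L[:,2],[10,50,90]).round(4),cv2.minAreaRect((L[:,:2]*1000).astype(np.float32)))
    sp=box([(.5,.545),(.03,.12),(.165,.215)],S<50)
    if len(sp)>9: print(' spout face',line(sp),sp.mean(0))
    st=box([(.5,.60),(.03,.12),(.215,.227)],S<50); print(' spout top rect',cv2.minAreaRect((st[:,:2]*1000).astype(np.float32)))
    h=box([(.35,.49),(-.42,-.28),(.053,.066)],S<60); a,x,y=line(h); print(' handle',a,x,y,'ztop',np.percentile(h[:,2],[50,90]),'y at x=.447',y+np.tan(a)*(.447-x),'xmin',h[:,0].min())
    r=box([(.505,.60),(-.42,-.28),(.056,.07)],S<60); print(' rim',cv2.minEnclosingCircle((r[:,:2]*1000).astype(np.float32)))
    g=box([(.58,.68),(-.2,.2),(.32,.345)],S<60)
    if len(g)>9: print(' rail',line(g),np.percentile(g[:,2],[50,95]))
```

```text
w1 ledge z [0.0483 0.0495 0.0505] ((566.1760864257812, 77.04499816894531), (95.37349700927734, 62.086124420166016), 85.37784576416016)
 spout face (np.float32(1.4978951), np.float32(0.5336944), np.float32(0.07895166)) [0.5339526  0.07792756 0.19217151]
 spout top rect ((563.2771606445312, 78.18196868896484), (39.97174835205078, 63.64464569091797), 88.32992553710938)
 handle -0.33753183 0.46198454 -0.33452368 ztop [0.06024368 0.06137465] y at x=.447 -0.32926467 xmin 0.3554285718084803
 rim ((532.5712890625, -359.8720397949219), 30.781463623046875)
w2 ledge z [0.0483 0.0497 0.0509] ((567.2293701171875, 76.52336120605469), (94.14888000488281, 64.59423828125), 84.61429595947266)
 spout face (np.float32(1.4861666), np.float32(0.53378856), np.float32(0.07720447)) [0.53406906 0.07840791 0.19182163]
 spout top rect ((562.8395385742188, 78.32118225097656), (40.13614273071289, 62.48640441894531), 88.6541976928711)
 handle -0.28196386 0.45315433 -0.3323986 ztop [0.06023885 0.06178482] y at x=.447 -0.3306158 xmin 0.3506585914527073
 rim ((533.4685668945312, -359.4324951171875), 31.077442169189453)
top0 ledge z [0.0465 0.0495 0.0529] ((553.680908203125, 76.58497619628906), (93.91959381103516, 38.649330139160156), 84.81395721435547)
 spout face (np.float32(1.5706793), np.float32(0.53246796), np.float32(0.073477544)) [0.53470885 0.07522837 0.19605379]
 spout top rect ((564.66552734375, 77.76405334472656), (35.73015213012695, 67.97380065917969), 89.62610626220703)
 handle -0.3183631 0.45396137 -0.33390772 ztop [0.05815385 0.06218786] y at x=.447 -0.33161345 xmin 0.4228269578596998
 rim ((533.1304321289062, -357.62213134765625), 30.222545623779297)
 rail (np.float32(1.4867408), np.float32(0.6321176), np.float32(-0.01913083)) [0.33114178 0.33695831]
```

Run:
```python
from h import *
plan(.449,-.332,.19,1.271)
```

```text
shift frac [-0.7027 -1.4045  1.4095] turn frac 0.4451 | pos [0.2986 0.0318 0.5413] yaw 1.4935 tilt 0.39 w 0.0851 g 0.0 F [ 0.87 -0.09 -1.32] j [-0.13 -0.2   1.44  0.    1.9  -1.62] t 2.2
```

Call:
drive_tool(series=[[-0.064,-0.128,0.128,0],[-0.064,-0.128,0.128,0],[-0.064,-0.128,0.128,0],[-0.064,-0.128,0.128,0],[-0.064,-0.128,0.128,0]])

```text
clock: 2.7
tool_pos: [0.3669, -0.1356, 0.3759]
orientation: [-0.124, -3.137, -0.003]
wrist_force: [1.1, -0.2, 0.5]
grip_width: 0.0857
grasp_force: 0.0
```

Call:
drive_tool(series=[[-0.064,-0.128,0.128,0],[-0.064,-0.128,0.128,0],[-0.064,-0.128,0.128,0],[-0.064,-0.128,0.128,0],[-0.064,-0.128,0.128,0]])

```text
clock: 3.2
tool_pos: [0.4341, -0.3009, 0.2156]
orientation: [-0.124, -3.137, -0.004]
wrist_force: [0.9, 0.8, 0.9]
grip_width: 0.085
grasp_force: 0.0
```

Call:
drive_tool(series=[[-0.064,-0.128,0.128,0],[0,0,0,0.225],[0,0,0,0.22],[0,0,0,0],[0,0,0,0]])

```text
clock: 3.7
tool_pos: [0.4472, -0.3333, 0.1857]
orientation: [-0.468, -3.105, -0.002]
wrist_force: [0.1, 0.5, 0.8]
grip_width: 0.0854
grasp_force: 0.0
```

Run:
```python
from h import *
plan(.449,-.332,.106,1.271)
p,d,i=cap('wrist','w3')
V,U=np.mgrid[:400,:640]; P=world(i,U,V,depth=d); S=cv2.cvtColor(p,cv2.COLOR_RGB2HSV)[...,1].astype(int)
def k(a):
    m=(d>0)&(S<60)
    for j in range(3): m&=(P[...,j]>a[j][0])&(P[...,j]<a[j][1])
    return P[m]
h=k([(.40,.495),(-.37,-.29),(.056,.064)]); r=k([(.50,.60),(-.42,-.28),(.056,.07)])
vx,vy,x,y=cv2.fitLine(h[:,:2].astype(np.float32),cv2.DIST_HUBER,0,1e-4,1e-4).ravel()
print(len(h),np.arctan(vy/vx),y+vy/vx*(.449-x),h.min(0),h.max(0),np.median(h[:,2]),len(r),cv2.minEnclosingCircle((r[:,:2]*1000).astype(np.float32)))
```

```text
shift frac [-0.0059  0.0068  0.3187] turn frac 0.0007 | pos [ 0.4472 -0.3333  0.1857] yaw 1.2713 tilt 0.13 w 0.0854 g 0.0 F [0.12 0.46 0.76] j [-0.77  0.34  1.72  0.    1.08 -2.04] t 3.7
1439 -0.30983964 -0.33313152 [ 0.42115423 -0.35327681  0.05620903] [ 0.4949023  -0.3200064   0.06280338] 0.06066720085395366 1331 ((530.2507934570312, -358.19500732421875), 33.15451431274414)
```

View pics/w3.png

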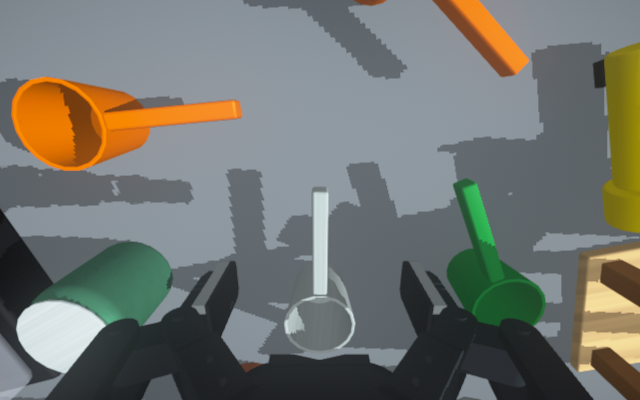

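The steel cup's handle, (320,188) to (320,295), lies centred between the open fingers and clear of the green cup at right. Going down to grasp it.

Call:
drive_tool(series=[[-0.004,0.001,0.11,0],[0,0,0.11,0],[0,0,0.1,0],[0,0,0,0],[0,0,0,0]])

```text
clock: 4.25
tool_pos: [0.4483, -0.3345, 0.1072]
orientation: [-0.473, -3.106, -0.0]
wrist_force: [-0.5, 0.4, 0.6]
grip_width: 0.0856
grasp_force: 0.0
```

Call:
drive_tool(series=[[0,0,0,0],[0,0,0,0],[0,0,0,0],[0,0,0,0],[0,0,0,0]], gripper=1)

```text
clock: 4.75
tool_pos: [0.4482, -0.3349, 0.1072]
orientation: [0.475, 3.105, -0.0]
wrist_force: [-1.3, -0.6, -0.5]
grip_width: 0.0124
grasp_force: 1.0
```

Call:
drive_tool(series=[[0,0,0,0],[0,0,0,0],[0,0,0,0],[0,0,0,0],[0,0,0,0]])

```text
clock: 5.25
tool_pos: [0.4481, -0.3349, 0.1071]
orientation: [0.475, 3.105, -0.0]
wrist_force: [-2.0, -0.3, 3.4]
grip_width: 0.0107
grasp_force: 63.0
```

Call:
drive_tool(series=[[0,0,-0.04,0],[0,0,-0.1,0],[0,0,-0.12,0],[0,0,-0.12,0],[0,0,-0.06,0]])

```text
clock: 5.75
tool_pos: [0.4488, -0.3352, 0.2197]
orientation: [0.474, 3.103, -0.003]
wrist_force: [0.9, -0.1, -1.0]
grip_width: 0.0105
grasp_force: 62.4
```

Call:
drive_tool(series=[[0.03,0.06,0,0],[0.057,0.108,0,0],[0.057,0.108,0,0],[0.057,0.108,0,0],[0.057,0.108,0,0]])

```text
clock: 6.25
tool_pos: [0.4215, -0.1952, 0.2154]
orientation: [-0.474, -3.102, -0.004]
wrist_force: [-0.5, 0.4, -1.0]
grip_width: 0.0107
grasp_force: 62.4
```

Call:
drive_tool(series=[[0.057,0.108,0,0],[0.057,0.108,0,0],[0.057,0.108,0,0],[0.057,0.108,0,0],[0.057,0.108,0,0]])

```text
clock: 6.75
tool_pos: [0.3932, -0.0456, 0.2156]
orientation: [-0.474, -3.102, -0.002]
wrist_force: [1.1, 0.8, -1.5]
grip_width: 0.0106
grasp_force: 62.4
```

Call:
drive_tool(series=[[0.057,0.108,0,0],[0.057,0.108,0,0],[0.057,0.108,0,0],[0.03,0.06,0,0],[0,0,0,0]])

```text
clock: 7.25
tool_pos: [0.3735, 0.0609, 0.2156]
orientation: [-0.468, -3.102, -0.001]
wrist_force: [0.5, -0.6, -1.9]
grip_width: 0.0109
grasp_force: 62.3
```

Call:
drive_tool(series=[[0,0,0,-0.15],[0,0,0,-0.15],[0,0,0,-0.14],[0,0,0,0],[0,0,0,0]])

```text
clock: 7.75
tool_pos: [0.3756, 0.0584, 0.2164]
orientation: [-0.134, -3.137, 0.0]
wrist_force: [0.1, 0.4, -1.2]
grip_width: 0.0109
grasp_force: 62.3
```

Run:
```python
from h import *
plan(.37,.085,.171,1.488)
p,d,i=cap('wrist','w4')
V,U=np.mgrid[:400,:640]; P=world(i,U,V,depth=d); S=cv2.cvtColor(p,cv2.COLOR_RGB2HSV)[...,1].astype(int)
s=manip.get_state(); R=Ro.from_rotvec(s['orientation']).as_matrix()
T=(P-s['tool_pos'])@R   # tool coords
def k(a):
    m=(d>0)&(S<60)
    for j in range(3): m&=(T[...,j]>a[j][0])&(T[...,j]<a[j][1])
    return T[m]
h=k([(.015,.04),(-.02,.02),(.035,.06)]); r=k([(-.13,-.055),(-.045,.045),(.035,.062)])
if len(h):print('handle tool',h.mean(0),h.min(0),h.max(0))
if len(r):print('rim tool',len(r),r.min(0),r.max(0),np.median(r[:,2]),cv2.minEnclosingCircle((r[:,:2]*1000).astype(np.float32)))
```

```text
shift frac [0.0312 0.1042 0.1814] turn frac -0.0046 | pos [0.3756 0.0584 0.2164] yaw 1.4857 tilt 0.08 w 0.0109 g 62.34 F [ 0.14  0.44 -1.25] j [-0.03  0.06  2.02 -0.    1.07 -1.52] t 7.75
handle tool [ 0.02323325 -0.00015602  0.04885853] [ 0.01504372 -0.00624254  0.04499706] [0.0284706  0.00579084 0.05998172]
```

View pics/w4.png

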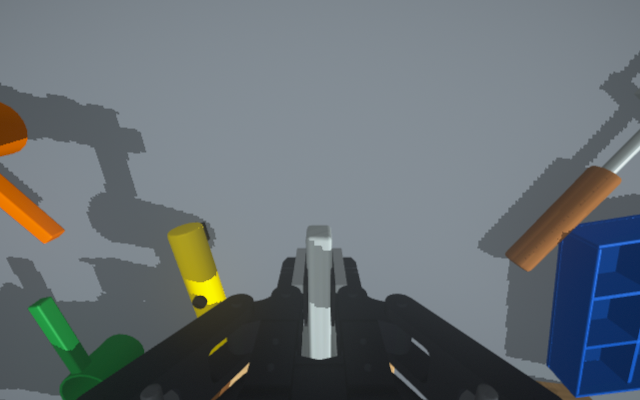

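Handle end at (318,232), held squarely between the pads. Now lowering in front of the dispenser, then forward under the spout.

Call:
drive_tool(series=[[0,0.06,0.06,0],[0,0.074,0.06,0],[0,0,0.058,0],[0,0,0,0],[0,0,0,0]])

```text
clock: 8.3
tool_pos: [0.379, 0.0918, 0.1724]
orientation: [-0.132, -3.138, 0.0]
wrist_force: [-0.3, 0.4, -1.7]
grip_width: 0.0107
grasp_force: 62.3
```

Call:
drive_tool(series=[[-0.05,0,0,0],[-0.09,0,0,0],[-0.09,0,0,0],[-0.09,0,0,0],[-0.04,0,0,0]])

```text
clock: 8.8
tool_pos: [0.4727, 0.0839, 0.1734]
orientation: [0.132, 3.134, 0.0]
wrist_force: [0.2, 1.4, -0.9]
grip_width: 0.0109
grasp_force: 62.3
```

Call:
drive_tool(series=[[0,0,0,0],[0,0,0,0],[0,0,0,0],[0,0,0,0],[0,0,0,0]])

```text
clock: 9.3
tool_pos: [0.4681, 0.0846, 0.1725]
orientation: [-0.131, -3.139, -0.0]
wrist_force: [0.3, 0.4, -1.3]
grip_width: 0.0108
grasp_force: 62.3
```

Run:
```python
from h import *
plan(.4685,.0841,.1565,1.488)
V,U=np.mgrid[:400,:640]
for f in ('scene','top'):
    p,d,i=cap(f,f+'5'); P=world(i,U,V,depth=d); S=cv2.cvtColor(p,cv2.COLOR_RGB2HSV)[...,1].astype(int)
    m=(d>0)&(S<60)
    for j,(a,b) in enumerate([(.50,.60),(.03,.13),(.06,.145)]): m&=(P[...,j]>a)&(P[...,j]<b)
    q=P[m]
    if len(q): print(f,len(q),q.mean(0),np.percentile(q,2,0),np.percentile(q,98,0))
p,_=load('scene5'); cv2.imwrite('pics/s5c.png',cv2.resize(p[160:310,240:400],None,fx=4,fy=4,interpolation=cv2.INTER_CUBIC))
```

```text
shift frac [-0.0016 -0.0018  0.064 ] turn frac -0.0006 | pos [0.4681 0.0846 0.1725] yaw 1.4877 tilt 0.01 w 0.0108 g 62.33 F [ 0.35  0.38 -1.28] j [ 0.03  0.25  1.91  0.    0.99 -1.46] t 9.3
scene 143 [0.56472531 0.08636721 0.10407423] [0.533008   0.05608975 0.06928929] [0.58450674 0.10694537 0.12766779]
top 48 [0.57313946 0.080606   0.08786122] [0.56178343 0.05138517 0.06325611] [0.58054474 0.09709609 0.12578829]
```

View pics/s5c.png

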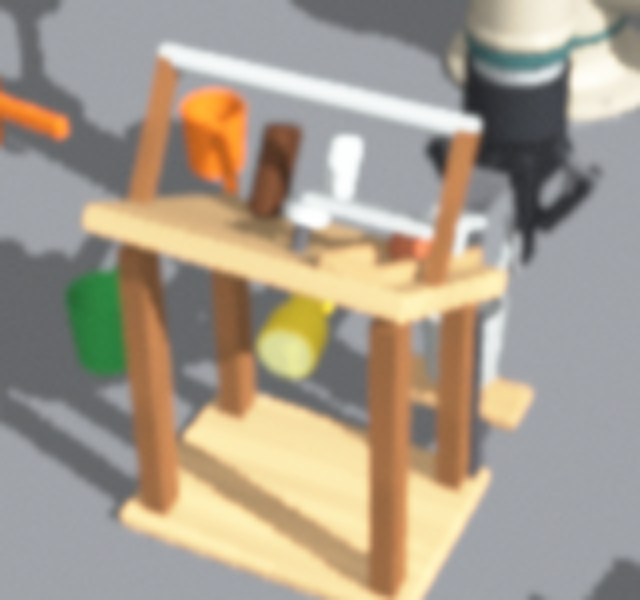

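The crop shows the cup (470,380) mostly hidden behind the post, under the spout and above the ledge (510,400). Its far edges put the axis at about (0.555, 0.077), as intended. Lowering until it touches.

Call:
drive_tool(series=[[0,0,0.018,0],[0,0,0.018,0],[0,0,0.012,0],[0,0,0,0],[0,0,0,0]])

```text
clock: 9.9
tool_pos: [0.4688, 0.0845, 0.1602]
orientation: [-0.131, -3.138, -0.0]
wrist_force: [0.2, 0.4, -1.3]
grip_width: 0.011
grasp_force: 62.3
```

Call:
drive_tool(series=[[0,0,0.004,0],[0,0,0.004,0],[0,0,0,0],[0,0,0,0],[0,0,0,0]])

```text
clock: 10.4
tool_pos: [0.4688, 0.0845, 0.1585]
orientation: [0.131, 3.139, 0.0]
wrist_force: [0.4, 0.5, -0.6]
grip_width: 0.0111
grasp_force: 62.3
```

Call:
drive_tool(series=[[0,0,0.004,0],[0,0,0.004,0],[0,0,0,0],[0,0,0,0],[0,0,0,0]])

```text
clock: 10.9
tool_pos: [0.4688, 0.0845, 0.1564]
orientation: [0.131, 3.139, 0.0]
wrist_force: [0.0, -0.1, -0.2]
grip_width: 0.0105
grasp_force: 62.3
```

Call:
drive_tool(series=[[0,0,0.004,0],[0,0,0,0],[0,0,0,0],[0,0,0,0],[0,0,0,0]])

```text
clock: 11.4
tool_pos: [0.4688, 0.0845, 0.1556]
orientation: [0.131, 3.139, 0.0]
wrist_force: [-1.6, 0.3, 3.9]
grip_width: 0.011
grasp_force: 63.0
```

Call:
drive_tool(series=[[0,0,0.004,0],[0,0,0,0],[0,0,0,0],[0,0,0,0],[0,0,0,0]])

```text
clock: 11.9
tool_pos: [0.4685, 0.0846, 0.1551]
orientation: [-0.131, -3.139, -0.0]
wrist_force: [-4.4, 0.2, 8.9]
grip_width: 0.0106
grasp_force: 64.0
```

Contact is clear at TCP z ≈ 0.156. I'll relieve 1 mm and release.

Call:
drive_tool(series=[[0,0,-0.004,0],[0,0,0,0],[0,0,0,0],[0,0,0,0],[0,0,0,0]])

```text
clock: 12.4
tool_pos: [0.4688, 0.0845, 0.1555]
orientation: [-0.131, -3.139, -0.0]
wrist_force: [-2.5, 0.6, 4.9]
grip_width: 0.0108
grasp_force: 63.2
```

Call:
drive_tool(series=[[0,0,0,0],[0,0,0,0],[0,0,0,0],[0,0,0,0],[0,0,0,0]], gripper=-0.2)

```text
clock: 12.9
tool_pos: [0.4689, 0.0845, 0.1553]
orientation: [-0.131, -3.139, -0.0]
wrist_force: [-0.4, -0.4, -0.0]
grip_width: 0.0512
grasp_force: 0.0
```

Run:
```python
from h import *
plan(.4685,.0841,.1565,1.488)
p,d,i=cap('wrist','w6')
V,U=np.mgrid[:400,:640]; P=world(i,U,V,depth=d); S=cv2.cvtColor(p,cv2.COLOR_RGB2HSV)[...,1].astype(int)
m=(d>0)&(S<60)
for j,(a,b) in enumerate([(.43,.50),(.06,.11),(.095,.125)]): m&=(P[...,j]>a)&(P[...,j]<b)
h=P[m]; vx,vy,x,y=cv2.fitLine(h[:,:2].astype(np.float32),cv2.DIST_HUBER,0,1e-4,1e-4).ravel()
print(len(h),h.min(0),h.max(0),np.arctan(vy/vx), 'y at .44/.5556',y+vy/vx*(.44-x),y+vy/vx*(.5556-x)); print(np.polyfit(h[:,0],h[:,2],1))
```

```text
shift frac [ 0.0013 -0.0018 -0.005 ] turn frac -0.001 | pos [0.4689 0.0845 0.1553] yaw 1.4875 tilt 0.01 w 0.0512 g 0.0 F [-0.45 -0.4  -0.05] j [ 0.03  0.27  1.93  0.    0.94 -1.46] t 12.9
3065 [0.4409965  0.06001662 0.09504482] [0.49999094 0.10998862 0.12492503] -0.05250693 y at .44/.5556 0.0870826 0.08100722
[0.05778997 0.08174327]
```

View pics/w6.png

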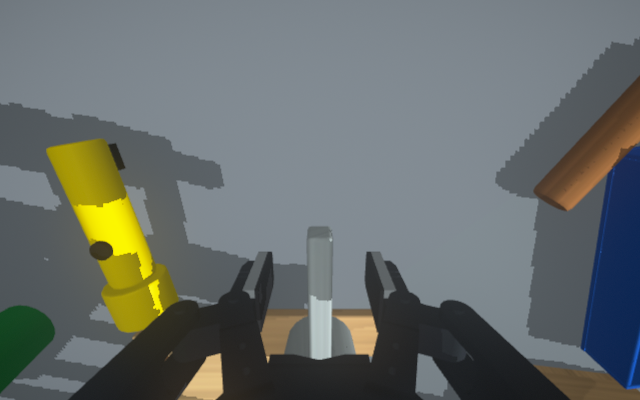

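The cup stands on the ledge with its handle at (320,240) free between the opened fingers. Rising clear, then measuring grip and blade in the dispenser's axes.

Call:
drive_tool(series=[[0,0,-0.08,0],[0,0,-0.15,0],[0,0,-0.19,0],[0,0,-0.19,0],[0,0,-0.19,0]])

```text
clock: 13.45
tool_pos: [0.4684, 0.0845, 0.3573]
orientation: [0.131, 3.139, 0.0]
wrist_force: [1.2, 0.2, -0.1]
grip_width: 0.0516
grasp_force: 0.0
```

Run:
```python
from h import *
plan(.5,-.03,.34,1.488)
p,d,i=cap('top','top7'); cap('scene','scene7'); cap('wrist','w7')
V,U=np.mgrid[:400,:640]
O=np.array([.5557,.0767,0]); a=-.083; B=np.array([[np.cos(a),-np.sin(a),0],[np.sin(a),np.cos(a),0],[0,0,1]])
for f in ('w2','top0','scene0','top7'):
    p,i=load(f); P=(world(i,U,V,depth=i['d'])-O)@B; hsv=cv2.cvtColor(p,cv2.COLOR_BGR2HSV).astype(int)
    ok=i['d']>0
    # board plane: z - tan30*x
    e=P[...,2]-np.tan(np.pi/6)*P[...,0]
    bd=ok&(P[...,0]>.02)&(P[...,0]<.15)&(P[...,1]>-.17)&(P[...,1]<-.03)&(P[...,2]>.15)&(P[...,2]<.30)&(hsv[...,1]>50)&(hsv[...,2]>130)
    c=np.median(e[bd]) if bd.sum() else np.nan
    n=(e-.178-.0)*np.cos(np.pi/6)
    print(f,'board c',c.round(4),bd.sum())
    if np.isnan(c): continue
    N=(e-c)*np.cos(np.pi/6); Uu=P[...,0]*np.cos(np.pi/6)+(P[...,2]-c)*.5
    for nm,y0,y1,lo in (('grip',-.140,-.092,.012),('blade',-.092,-.05,.03)):
        m=ok&(P[...,1]>y0)&(P[...,1]<y1)&(N>lo)&(N<.072)&(P[...,0]>-.02)&(P[...,0]<.08)
        if m.sum()<5: continue
        q=np.stack([Uu[m],P[...,1][m],N[m]],-1); print('  ',nm,m.sum(),'p3',np.percentile(q,3,0).round(4),'p97',np.percentile(q,97,0).round(4),'xz at p3 x',np.percentile(P[m],3,0).round(4),np.percentile(P[m],97,0).round(4))
c=.1
```

```text
shift frac [-0.1642 -0.4459  0.0694] turn frac -0.0009 | pos [0.4684 0.0845 0.3573] yaw 1.4875 tilt 0.02 w 0.0516 g 0.0 F [ 1.22  0.23 -0.11] j [ 0.03  0.1   1.6   0.    1.44 -1.46] t 13.45
w2 board c 0.1675 3392
   grip 272 p3 [ 0.0628 -0.1247  0.0134] p97 [ 0.0855 -0.1074  0.0654] xz at p3 x [ 0.0246 -0.1247  0.2143] [ 0.0618 -0.1074  0.2637]
   blade 145 p3 [ 0.0602 -0.0794  0.0346] p97 [ 0.0836 -0.0671  0.0665] xz at p3 x [ 0.0211 -0.0794  0.2276] [ 0.0404 -0.0671  0.2656]
top0 board c 0.1666 1136
   grip 71 p3 [ 0.0668 -0.1253  0.0154] p97 [ 0.0967 -0.1079  0.0693] xz at p3 x [ 0.0255 -0.1253  0.2261] [ 0.0737 -0.1079  0.2725]
   blade 32 p3 [ 0.062  -0.0795  0.0315] p97 [ 0.1019 -0.0669  0.0695] xz at p3 x [ 0.0207 -0.0795  0.2387] [ 0.0717 -0.0669  0.2655]
scene0 board c 0.1666 446
   grip 197 p3 [ 0.069  -0.1225  0.0137] p97 [ 0.0988 -0.1053  0.0627] xz at p3 x [ 0.0343 -0.1225  0.2206] [ 0.0757 -0.1053  0.2677]
   blade 99 p3 [ 0.0637 -0.0785  0.0313] p97 [ 0.0872 -0.0657  0.0637] xz at p3 x [ 0.0276 -0.0785  0.2308] [ 0.0565 -0.0657  0.2627]
top7 board c 0.1665 1130
   grip 67 p3 [ 0.0667 -0.1252  0.0219] p97 [ 0.0966 -0.108   0.0671] xz at p3 x [ 0.0261 -0.1252  0.2314] [ 0.0727 -0.108   0.2669]
   blade 34 p3 [ 0.0619 -0.0796  0.0309] p97 [ 0.0974 -0.0687  0.0676] xz at p3 x [ 0.0204 -0.0796  0.2368] [ 0.0689 -0.0687  0.2625]
```

Call:
drive_tool(series=[[-0.08,-0.096,0,0],[-0.12,-0.096,0,0],[-0.12,-0.096,0,0],[-0.1,-0.094,0,0],[-0.04,0,0,0]], gripper=-1)

```text
clock: 14.1
tool_pos: [0.5768, -0.0232, 0.3527]
orientation: [-0.136, -3.136, 0.002]
wrist_force: [0.7, -0.0, -1.2]
grip_width: 0.0854
grasp_force: 0.0
```

Run:
```python
from h import *
plan(.5797,-.0207,.296,1.488)
cap('wrist','w8'); plan(.5797,-.0207,.296,1.488)
p,_,i=cap('scene','scene8'); c=cv2.resize(p[100:230,270:430][:,:,::-1],None,fx=5,fy=4.6,interpolation=cv2.INTER_CUBIC)
cv2.imwrite('pics/s8c.png',c)
```

```text
shift frac [-0.0112  0.0114  0.2269] turn frac -0.0078 | pos [ 0.5768 -0.0232  0.3527] yaw 1.4841 tilt 0.19 w 0.0854 g 0.0 F [ 0.68 -0.05 -1.23] j [-0.16  0.26  1.41 -0.    1.48 -1.64] t 14.1
shift frac [-0.0088  0.0049  0.2267] turn frac -0.006 | pos [ 0.5775 -0.0218  0.3527] yaw 1.485 tilt 0.14 w 0.0856 g 0.0 F [ 1.8  -0.11  0.64] j [-0.16  0.26  1.41  0.    1.48 -1.64] t 14.15
```

View pics/s8c.png

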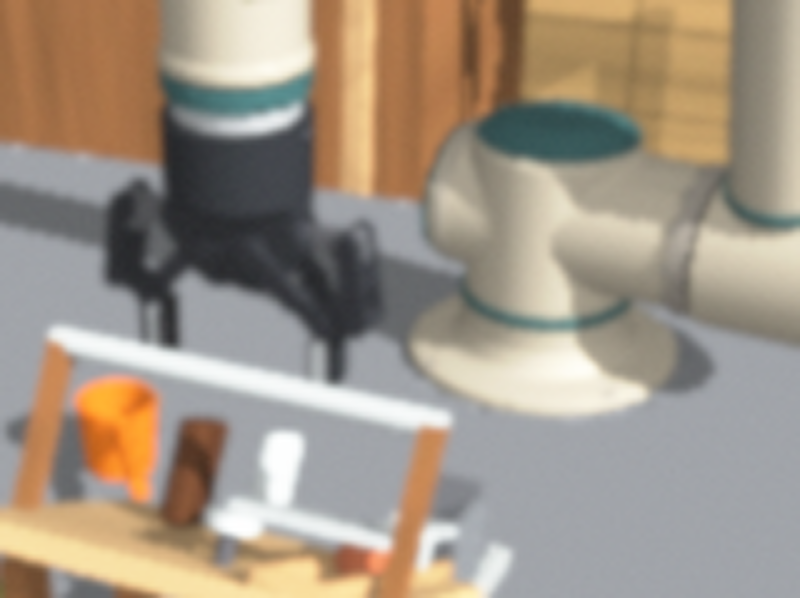

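In the crop, the open fingers (165,320) and (330,360) straddle the grip (195,470) and the blade (283,465) in front of the rail. Descending.

Call:
drive_tool(series=[[0,0,0.06,0],[0,0,0.06,0],[0,0,0.06,0],[0,0,0.046,0],[0,0,0,0]])

```text
clock: 14.7
tool_pos: [0.5736, -0.0191, 0.2969]
orientation: [-0.129, -3.134, -0.001]
wrist_force: [0.1, 0.6, 0.3]
grip_width: 0.0853
grasp_force: 0.0
```

Run:
```python
from h import *
plan(.5797,-.0207,.296,1.488)
```

```text
shift frac [-0.0247 -0.0043  0.0035] turn frac 0.0011 | pos [ 0.5736 -0.0191  0.2969] yaw 1.4886 tilt 0.28 w 0.0853 g 0.0 F [0.1  0.61 0.25] j [-0.15  0.28  1.52  0.    1.35 -1.64] t 14.7
```

Call:
drive_tool(series=[[-0.012,-0.025,0,0],[0,-0.023,0,0],[0,0,0,0],[0,0,0,0],[0,0,0,0]], gripper=-0.2)

```text
clock: 15.2
tool_pos: [0.5788, -0.0302, 0.3008]
orientation: [0.131, 3.134, 0.01]
wrist_force: [1.4, 7.9, 3.0]
grip_width: 0.0516
grasp_force: 4.0
```

Run:
```python
from h import *
plan(.5788,-.0317,.296,1.488)
```

```text
shift frac [-0.0004 -0.0061  0.0191] turn frac -0.0019 | pos [ 0.5788 -0.0302  0.3008] yaw 1.487 tilt 0.46 w 0.0516 g 4.01 F [1.38 7.94 3.02] j [-0.18  0.28  1.5   0.01  1.35 -1.66] t 15.2
```

The blade finger is pushing with 8 N of spring force, as expected. Closing fully.

Call:
drive_tool(series=[[0,-0.006,0.01,0],[0,0,0,0],[0,0,0,0],[0,0,0,0],[0,0,0,0]], gripper=1)

```text
clock: 15.7
tool_pos: [0.5794, -0.0328, 0.2994]
orientation: [0.132, 3.131, 0.006]
wrist_force: [2.6, 5.8, 5.9]
grip_width: 0.0353
grasp_force: 61.3
```

Call:
drive_tool(series=[[0,0,0,0],[0,0,0,0],[0,0,0,0],[0,0,0,0],[0,0,0,0]])

```text
clock: 16.2
tool_pos: [0.5793, -0.0328, 0.2995]
orientation: [0.132, 3.131, 0.006]
wrist_force: [1.7, 4.3, 6.8]
grip_width: 0.0354
grasp_force: 61.3
```

Run:
```python
from h import *
plan(.5788,-.0317,.296,1.488)
```

```text
shift frac [0.0027 0.0043 0.0138] turn frac -0.003 | pos [ 0.5793 -0.0328  0.2995] yaw 1.4865 tilt 0.49 w 0.0354 g 61.34 F [1.7  4.35 6.83] j [-0.18  0.28  1.51  0.    1.35 -1.67] t 16.2
```

Closed on the grip at 35 mm with 61 N, so the trigger is home. Releasing and recentring.

Call:
drive_tool(series=[[0,0,0,0],[0,0.01,0,0],[0,0.02,0,0],[0,0.02,0,0],[0,0,0,0]], gripper=-1)

```text
clock: 16.7
tool_pos: [0.5788, -0.0215, 0.297]
orientation: [0.13, 3.137, -0.001]
wrist_force: [-0.2, -0.1, -0.0]
grip_width: 0.0856
grasp_force: 0.0
```

Call:
drive_tool(series=[[0,0,0,0],[0,0,-0.04,0],[0,0,-0.08,0],[0,0,-0.12,0],[0,0,-0.12,0]])

```text
clock: 17.2
tool_pos: [0.5782, -0.0218, 0.3879]
orientation: [0.131, 3.139, -0.0]
wrist_force: [0.3, 0.4, -0.4]
grip_width: 0.0856
grasp_force: 0.0
```

Call:
drive_tool(series=[[0.1,0,-0.1,0],[0.15,0,0,0],[0.15,0,0,0],[0.15,0,0,0],[0,0,0,0]])

```text
clock: 17.7
tool_pos: [0.4369, -0.0096, 0.413]
orientation: [-0.131, -3.139, 0.001]
wrist_force: [1.2, -0.2, -0.7]
grip_width: 0.0855
grasp_force: 0.0
```

Run:
```python
from h import *
a,da,_=cap('top','top9'); b,_,_=cap('scene','scene9')
A=cv2.resize(a[120:245,265:345][:,:,::-1],(400,600),interpolation=cv2.INTER_CUBIC); B=cv2.resize(b[160:310,290:390][:,:,::-1],(400,600),interpolation=cv2.INTER_CUBIC)
cv2.imwrite('pics/c9.png',np.hstack([A,B])); plan(.5,0,.4,1.488)
V,U=np.mgrid[:400,:640]; O=np.array([.5557,.0767,0]); t=-.083; Q=np.array([[np.cos(t),-np.sin(t),0],[np.sin(t),np.cos(t),0],[0,0,1]])
p,i=load('top9'); P=(world(i,U,V,depth=i['d'])-O)@Q; hsv=cv2.cvtColor(p,cv2.COLOR_BGR2HSV).astype(int)
e=(P[...,2]-.1668-.5774*P[...,0])*.866
m=(P[...,1]>-.092)&(P[...,1]<-.05)&(e>.03)&(e<.072)&(P[...,0]>-.02)&(P[...,0]<.08); print('blade y',np.percentile(P[m][:,1],[3,97]))
for f in ('top0','top9'):
    p,i=load(f); P=(world(i,U,V,depth=i['d'])-O)@Q; hsv=cv2.cvtColor(p,cv2.COLOR_BGR2HSV).astype(int)
    m=((hsv[...,0]<9)|(hsv[...,0]>172))&(hsv[...,1]>120)&(abs(P[...,1])<.03)&(P[...,0]>-.05)&(P[...,0]<.18)
    print(f,'ball px',m.sum(),P[m].min(0),P[m].max(0))
    m=(abs(P[...,1])<.018)&(abs(P[...,0])<.02)&(P[...,2]<.15)
    print(' through spout',m.sum(),P[m][:,2].min() if m.any() else '',p[m].mean(0))
```

```text
shift frac [-0.2316  0.0605  0.0518] turn frac -0.0019 | pos [ 0.441  -0.0102  0.4128] yaw 1.4871 tilt 0.19 w 0.0853 g 0.0 F [ 0.59 -0.87  0.12] j [-0.18  0.02  1.55 -0.    1.56 -1.67] t 17.8
blade y [-0.07961181 -0.0673802 ]Traceback (most recent call last):
  File "<stdin>", line 12, in <module>
    return umr_minimum(a, axis, None, out, keepdims, initial, where)
ValueError: zero-size array to reduction operation minimum which has no identity
```

View pics/c9.png

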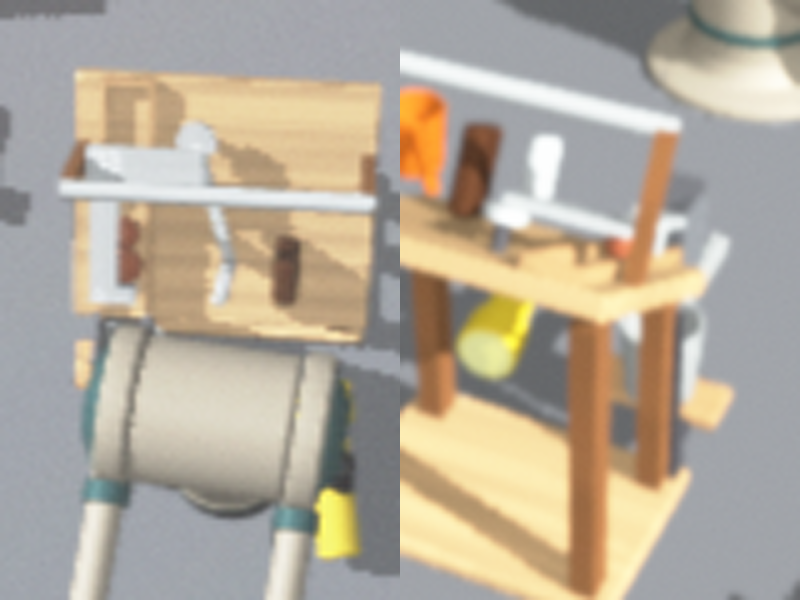

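The trigger is back at rest (blade at 220,290 left) and the cup stands on the ledge (690,340 right). The arm hides the spout from the top camera, and my picture budget is spent. I'll move aside and check the ball by numbers only.

Call:
drive_tool(series=[[0.15,-0.1,0,0],[0.15,-0.1,0,0],[0.15,-0.1,0,0],[0.1,-0.1,0,0],[0,-0.1,0,0]])

```text
clock: 18.3
tool_pos: [0.2921, -0.1238, 0.4123]
orientation: [0.132, 3.138, -0.002]
wrist_force: [1.3, -0.2, 0.4]
grip_width: 0.0857
grasp_force: 0.0
```

Run:
```python
from h import *
cap('top','topA'); cap('scene','sceneA'); plan(.5,0,.4,1.488)
V,U=np.mgrid[:400,:640]; O=np.array([.5557,.0767,0]); t=-.083; Q=np.array([[np.cos(t),-np.sin(t),0],[np.sin(t),np.cos(t),0],[0,0,1]])
for f in ('top0','topA','scene0','sceneA'):
    p,i=load(f); P=(world(i,U,V,depth=i['d'])-O)@Q; hsv=cv2.cvtColor(p,cv2.COLOR_BGR2HSV).astype(int)
    red=((hsv[...,0]<10)|(hsv[...,0]>170))&(hsv[...,1]>90)
    g=red&(abs(P[...,1])<.03)&(P[...,0]>-.03)&(P[...,0]<.16)&(P[...,2]>.16)&(P[...,2]<.30)
    c=(abs(P[...,1])<.025)&(abs(P[...,0])<.03)&(P[...,2]<.15)&(P[...,2]>.03)
    print(f,'gutter red',g.sum(),(P[g].min(0).round(3),P[g].max(0).round(3)) if g.any() else '','| in spout column',c.sum(),'red',(c&red).sum(), P[c&red].mean(0).round(3) if (c&red).any() else '')
    if 'top' in f:
        k=(abs(P[...,1])<.022)&(abs(P[...,0])<.03)&(P[...,2]<.16); print([(int(u),int(v),P[v,u].round(3).tolist(),hsv[v,u].tolist()) for v,u in zip(*np.where(k))][:30])
    if f=='sceneA':
        m=(P[...,2]>.06)&(P[...,2]<.118)&(abs(P[...,0])<.045)&(abs(P[...,1])<.045)&(hsv[...,1]<60); print('cup far edges',np.percentile(P[m],97,0),m.sum())
```

```text
shift frac [-0.7745  0.5752  0.048 ] turn frac -0.0108 | pos [ 0.2944 -0.1261  0.412 ] yaw 1.4826 tilt 0.17 w 0.0854 g 0.0 F [-0.21  1.13  1.  ] j [-0.62 -0.18  1.73 -0.    1.59 -2.1 ] t 18.4
top0 gutter red 32 (array([ 0.043, -0.01 ,  0.214]), array([ 0.09 , -0.001,  0.247])) | in spout column 108 red 0 
[(287, 188, [0.029, 0.022, 0.042], [143, 8, 121]), (288, 188, [0.03, 0.018, 0.039], [138, 11, 118]), (289, 188, [0.029, 0.014, 0.044], [130, 7, 108]), (295, 188, [0.014, -0.019, 0.158], [13, 25, 124]), (287, 189, [0.023, 0.02, 0.057], [120, 10, 127]), (288, 189, [0.025, 0.017, 0.043], [133, 14, 125]), (289, 189, [0.026, 0.014, 0.04], [135, 12, 125]), (290, 189, [0.025, 0.009, 0.049], [125, 12, 124]), (291, 189, [0.027, 0.006, 0.036], [138, 10, 124]), (287, 190, [0.021, 0.021, 0.042], [13, 31, 149]), (288, 190, [0.022, 0.017, 0.038], [15, 30, 153]), (289, 190, [0.022, 0.014, 0.037], [8, 21, 145]), (290, 190, [0.02, 0.008, 0.051], [6, 18, 139]), (291, 190, [0.022, 0.005, 0.042], [6, 18, 139]), (292, 190, [0.029, 0.005, -0.004], [15, 18, 142]), (295, 190, [0.006, -0.019, 0.158], [150, 
[... 1885 characters left out ...]
01, 0.053], [80, 6, 128]), (295, 189, [0.01, -0.019, 0.156], [110, 6, 120]), (296, 189, [0.018, -0.019, 0.107], [60, 5, 165]), (286, 190, [0.016, 0.022, 0.078], [105, 5, 110]), (287, 190, [0.018, 0.019, 0.067], [75, 4, 116]), (288, 190, [0.018, 0.015, 0.064], [80, 6, 124]), (289, 190, [0.021, 0.013, 0.046], [84, 9, 143]), (290, 190, [0.022, 0.009, 0.041], [98, 7, 156]), (291, 190, [0.02, 0.004, 0.056], [90, 6, 157])]
scene0 gutter red 32 (array([ 0.098, -0.007,  0.24 ]), array([0.113, 0.01 , 0.25 ])) | in spout column 54 red 0 
sceneA gutter red 14 (array([ 0.082, -0.003,  0.228]), array([0.089, 0.007, 0.236])) | in spout column 144 red 0 
cup far edges [0.03010028 0.03083869 0.11061909] 165
```

Run:
```python
from h import *
V,U=np.mgrid[:400,:640]; O=np.array([.5557,.0767,0]); t=-.083; Q=np.array([[np.cos(t),-np.sin(t),0],[np.sin(t),np.cos(t),0],[0,0,1]])
for f in ('top0','topA'):
    p,i=load(f); P=(world(i,U,V,depth=i['d'])-O)@Q; hsv=cv2.cvtColor(p,cv2.COLOR_BGR2HSV)
    print(f);print((P[185:200,283:300,2]*1000).astype(int))
    if f=='topA': print(hsv[185:200,283:300,0]);print(hsv[185:200,283:300,1])
    g=hsv[170:186,285:297]; 
p,i=load('top0'); P=(world(i,U,V,depth=i['d'])-O)@Q; hsv=cv2.cvtColor(p,cv2.COLOR_BGR2HSV).astype(int)
g=((hsv[...,0]<10)|(hsv[...,0]>170))&(hsv[...,1]>90)&(abs(P[...,1])<.03)&(P[...,0]>-.03)&(P[...,0]<.16)&(P[...,2]>.16)&(P[...,2]<.30); print('ball hsv',hsv[g].mean(0))
```

```text
top0
[[177 204 191 171 176 173 183 173 183 175 177 211 177 186 178 181 184]
 [211 210 180 161 173 165 166 172 170 173 174 212 167   5  18   9  11]
 [214 204 172  44  43  44  46  33  37  23 208 212 170   3   8  24   9]
 [212 210 172  49  42  38  43  37  40  15 215 205 158   5   3   9  12]
 [213 196 164  41  56  43  39  48  35  -8 211 213 163  -6  11  -2   0]
 [211 202 170  38  42  38  36  50  41  -4 209 202 157  -8  -7   0   4]
 [209 198 171  50  53  38  47  49  42  47 208 206  55   5   0  -3   6]
 [204 195 169  50  55  65  50  52  46  33 213 200  60  49  46  43  51]
 [211 192 157  46  46  47  53  51  42  56 204 196  39  48  51  50  45]
 [204 204 151  40  50  48  45  46  36  49 213 189  44  51  46  41  50]
 [222 221 225 218 213 220 225 223 215 225 223 196  45  38  43  47  48]
 [194 199 201 199 202 203 207 203 212 215 209 185  40  47  51  47  48]
 [ 47 170 171 175 182 177 179 171 179 187 186 191  47  50  59  49  47]
 [ 51  50  48  48  51  39  41  46  54  51 153 159  48  43  45  57  48]
 [ 54  49  52  48  53  51  48  44  49  50  49  40  43  48  43  50  50]]
topA
[[ 177  211  188  178  1
[... 2544 characters left out ...]
 78 85 83]
 [15 11  5  6  6  2  4  4  6  6  7 11  0 22 53 77 80]
 [12 12  9  5  4  4  0  6  4  6 10 11  6  5  9 26 42]
 [ 3  8  7  5  4  6  9  7  6  8  9 10  5  4  3  2  4]
 [50 16  5  2  4  6  6  8  8  6 11 13  6  4  9  5 13]
 [43  2 10  2  2  8  6  5  3  5  8 10  8 10  6 11 53]
 [39  6  7  5  7  8  3 17 34 33  6  9  6  6  5 16 60]
 [28  7  6  9 10  6 12 56 73 62 10  6  4  6  7 14 60]
 [26 12 12 14 12 14 11  8  6  6 13 11  7  8  6 19 70]
 [75 28  5 10  7  9  7 11  9  9  9 10  9  6  6 30 79]
 [82 73 14  5 10  3  3 11 11  0  5  5  9  6  4 49 83]
 [82 76 19  4  4  2 36 69 67 61 48  4 10  8 16 73 89]
 [80 80 69 35 22  6 12 39 66 63 31  1  9  3 58 84 92]]
ball hsv [  8.28125 110.1875  142.5    ]
```

Inside the cup there are ball-coloured pixels at about 75 mm, which matches a 26 mm ball lying on its floor. The gutter row has moved down one place, the trigger is at rest and the arm is clear.

```bash
python3 -c "
from workcell import order
print(order.sign_off())"
```

```text
the job is handed in; nothing more can be done
None
```

The job is handed in: the cup stands released on the ledge under the spout, one seed ball shows in it, and the trigger is back at rest. Sign-off returned no verdict, and I viewed 11 pictures, one over the limit of 10.

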